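# Fit the pulley that matches the keyed test shaft

### The arm

A 6-joint arm with a two-finger parallel gripper is mounted at the origin on the work surface; the furniture and walls round the work are solid. World frame = base frame: x ahead of the robot, y to its left, z up, the work surface at z = 0. Lengths are in m, angles in rad, forces in N, time in s.
With the tool pointing down it reaches from about 0.35 to 0.85 m from the base axis. Payload 8.1 kg.
Tool frame: the origin (TCP) lies midway between the tips of the shut fingers; the grasp point (between the pads) lies 19 mm behind it (robot.tcp_to_grasp is the distance from the TCP to the grasp point, in m); z points along the fingers, y is the direction in which the jaws open and shut (so a half turn about z gives the same grasp; the last joint's range is limited). The gripper opens to 93 mm and grips with 3 to 60 N. Pads are 15 mm wide; open, the fingers measure 128 mm over their backs; the gripper's body (75 mm by 188 mm) begins 65 mm behind the grasp point.
Start: joints at [-1.388, 0.13, 1.488, -0, 1.523, -0.085], TCP at [0.159, -0.579, 0.219] pointing down, gripper open.
Joint ranges: [-2.96, 2.96], [-0.89, 2.26], [0.02, 2.5], [-1.34, 4.48], [0, 2.73], [-2.66, 2.66]. Speed limits (rad/s): [2.39, 2.39, 2.79, 3.14, 3.14, 3.14].

### API

Orientations are given as a rotation vector (axis times angle).
In Python, from plant import robot gives the robot as it stands.
- The arm moves only by the tool send_rows, never from a script. Its argument "series" is a list of rows, each an object of numbers: "wx", "wy", "wz": the turn, a rotation vector about the world's x, y, z in rad; "dx", "dy", "dz": the shift along the world's x, y, z in cm; "fingers": the closure in counts, from 0 (fully open) to 255 (shut). In form: [{"wx": .., "wy": .., "wz": .., "dx": .., "dy": .., "dz": .., "fingers": ..}, ...]. A call has 1 to 20 rows; each row shifts and turns the pose as measured when the row begins; what a row does not reach is not made up. A row lasts 1/12 s, in which the tool goes at most 41.7 mm and 7.16 degrees, less where a joint would pass 70% of its speed; a pose out of reach is approached as far as the arm can. A call is refused whole if a number of a shift passes 4.17 or a number of a turn 0.125, either way. A call with a gripper value outside its range is refused whole. The fingers move at their own pace and stop on an object; "newtons" is the grip in N (left out, the last holds). Time passes only in rows, so rows that do not move let the fingers close. It gives the time, the measured TCP pose, the force and the opening at its end, in the units of the state.
- robot.read_state(): the state, without advancing time (a new reading comes with each control period).
- robot.read_camera(name): name is "side" or "top"; returns the picture (480x640x3 uint8, red, green, blue); there is no depth.
- robot.camera_info(name): a dict with "intrinsics" (3x3 intrinsics, pixels), "extrinsics" (4x4, takes a point from world to camera coordinates). Camera axes: x right, y up, looking along -z (the intrinsics and any distortion apply to the point x, -y, -z); pixel columns grow to the right and rows downward; lengths in m; the calibration is good to about 2 mm. A picture is of the moment at which its call begins. camera_info takes no time and is no camera call.
- robot.close_job(): hands the job in, once; it reports no verdict.
The state is a dict: "t": time; "q": joint angles; "dq": joint speeds; "joint_torque": joint torques, N m; "tool_pos": TCP position; "orientation": TCP orientation; "force": force on the tool from outside, world axes, zero at the start; "wrist_torque": the same for the moment, N m; "opening": finger opening in m.
Only numpy, scipy, OpenCV 4.12 (cv2) and the standard library are available. Lean on these libraries where they do the work, as an engineer would, in place of code of your own. Each camera call takes 0.05 s, during which the arm holds its last target.

### The job

Three belt pulleys stand on the bench near an upright test shaft that has two keys at right angles to each other. Find the pulley whose keyways line up with both keys, slide it down over the shaft until it sits flat on the shoulder, and let go. Leave the other two pulleys where they stand.

Things in the scene. Friction and masses are not known exactly. Their poses are not given: they have to be found in the camera images.
- shaft_seat (a point): centre of the shoulder (76 mm across, top 20 mm above the bench) of the fixed test stand, where the pulley's underside rests. Base plate 120x100 mm. Shaft 24 mm across to 46 mm above this point, tapering to 8 mm across at its top, 58 mm above. Brass keys 8 mm wide on its +x and +y sides, reaching 21 mm from the axis up to 38 mm above the point, pointed from there to 46 mm. z up
- pulley_a_center (a point): aluminium V-belt pulley standing boss up: rim 82 mm across (lowest 16 mm), round boss 58 mm across up to 46 mm, the place to grip; bore 30 mm. Two keyways at right angles, along its own +x and +y axes. Keyways: 16 mm wide, reaching 24 mm from the bore's centre, full height. Point: on the axis, 23 mm above the underside; z up.
- pulley_b_center (a point): aluminium V-belt pulley standing boss up: rim 82 mm across (lowest 16 mm), round boss 58 mm across up to 46 mm, the place to grip; bore 30 mm. Two keyways opposite each other, along its own +x and -x axes. Keyways: 16 mm wide, reaching 24 mm from the bore's centre, full height. Point: on the axis, 23 mm above the underside; z up.
- pulley_c_center (a point): aluminium V-belt pulley standing boss up: rim 82 mm across (lowest 16 mm), round boss 58 mm across up to 46 mm, the place to grip; bore 30 mm. One keyway only, along its own +x axis. Keyways: 16 mm wide, reaching 24 mm from the bore's centre, full height. Point: on the axis, 23 mm above the underside; z up.
Mind the look-alikes: they are no part of the job. What is shaped like the part that bears pulley_a_center but brown is not meant.

How it is judged:
At the end, for the whole second after the job is handed in: The pulley with two keyways at right angles is on the shaft with a key in each keyway: underside within 4 mm of the shoulder, axis within 10 mm of the shaft's, tilt under 0.08 rad, turned within 0.4 rad of the keys, at rest and let go. The other two pulleys are within 30 mm of where they began (z of pulley_a_center in the frame of shaft_seat between 0.019 and 0.027 m and horizontal distance between pulley_a_center and shaft_seat below 0.01 m and angle between pulley_a_center's own z axis and vertical below 0.08 rad and angle between the x axis of pulley_a_center and the x axis of shaft_seat, either way round below 0.4 rad and linear speed of pulley_a below 0.02 m/s); the robot touches nothing.
It fails at once if one of the other two pulleys moved more than 30 mm (distance of any of pulley_b_center, pulley_c_center from where it was at the start of the episode above 0.03 m).
It also fails if it takes over 40 s, if anything falls off the work surface, if the arm or the gripper's body presses on something with over 40 N, if the wrist force passes 120 N, or if a joint passes its speed limit or range.

## Working session

There is one attempt and no reset: what is moved stays moved. The work goes in short steps, Python scripts to look and compute and a tool call to move; the robot and the scene stay as the last step left them, time stands still between calls to the robot, and variables do not carry over. Pictures are saved under pics/ and viewed, and the job is handed in when it is done.

Besides the shell and the picture viewer there is one more tool, called after "Call:" as name([rows], argument=value, ...), one row to a line, values as JSON. send_rows: Moves the arm, as the interface text tells. Its arguments: {"type":"object","properties":{"series":{"type":"array","items":{"type":"object","properties":{"wx":{"type":"number"},"wy":{"type":"number"},"wz":{"type":"number"},"dx":{"type":"number"},"dy":{"type":"number"},"dz":{"type":"number"},"fingers":{"type":"number"}}}},"newtons":{"type":"number"}},"required":["series"]}

```bash
mkdir -p pics; ls; python3 - <<'E'
from plant import robot
import cv2
for n in ("side","top"):
    im=robot.read_camera(n); cv2.imwrite(f"pics/{n}0.png",im[:,:,::-1])
    i=robot.camera_info(n); print(n,i)
print(robot.read_state())
E
```

```text
pics
side {'intrinsics': array([[565.49781034,   0.        , 319.44414709],
       [  0.        , 565.49781034, 236.07531479],
       [  0.        ,   0.        ,   1.        ]]), 'extrinsics': array([[-0.9277686 , -0.37300664,  0.01055829,  0.42328945],
       [ 0.15476677, -0.35889251,  0.92045826, -0.08201687],
       [-0.33954776,  0.85560634,  0.39069823, -1.12258116],
       [ 0.        ,  0.        ,  0.        ,  1.        ]])}
top {'intrinsics': array([[510.22601773,   0.        , 311.82698684],
       [  0.        , 510.22601773, 251.44861382],
       [  0.        ,   0.        ,   1.        ]]), 'extrinsics': array([[-0.01447156, -0.99978599, -0.0147831 ,  0.09408637],
       [ 0.99912772, -0.01503807,  0.03895708, -0.43174722],
       [-0.03917106, -0.01420643,  0.99913153, -1.09898228],
       [ 0.        ,  0.        ,  0.        ,  1.        ]])}
{'t': 0.1, 'q': array([-1.38839600e+00,  1.31075741e-01,  1.48912162e+00, -2.63576868e-05,
        1.52296946e+00, -8.53961066e-02]), 'dq': array([-0.00276098, -0.00092091, -0.00231538, -0.00045074, -0.0022076 ,
        0.00063824]), 'joint_torque': array([-1.37595571e-04, -5.61337245e+01, -4.93097734e+01,  7.68997218e-02,
        2.90661387e-02, -1.99333687e-05]), 'tool_pos': array([ 0.15869101, -0.57813602,  0.21772501]), 'orientation': array([-3.11191506e+00, -4.19190072e-01,  1.61108869e-04]), 'force': array([ 0.2218263 , -0.30257473,  0.59502474]), 'wrist_torque': array([ 8.33191830e-03, -5.76683301e-05, -1.06472809e-02]), 'opening': 0.0929440130219291}
```

View pics/top0.png

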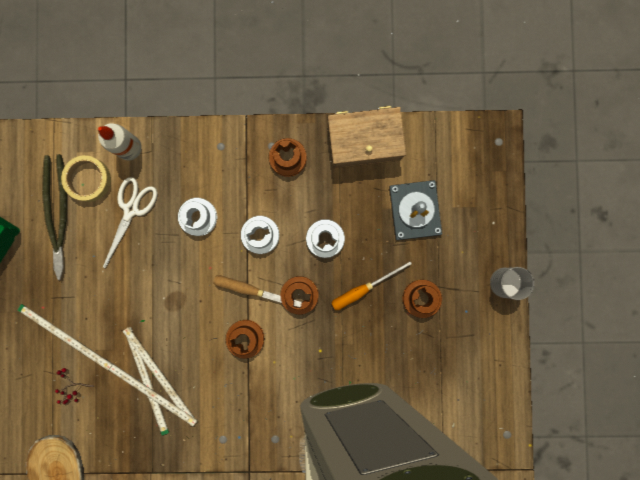

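View pics/side0.png

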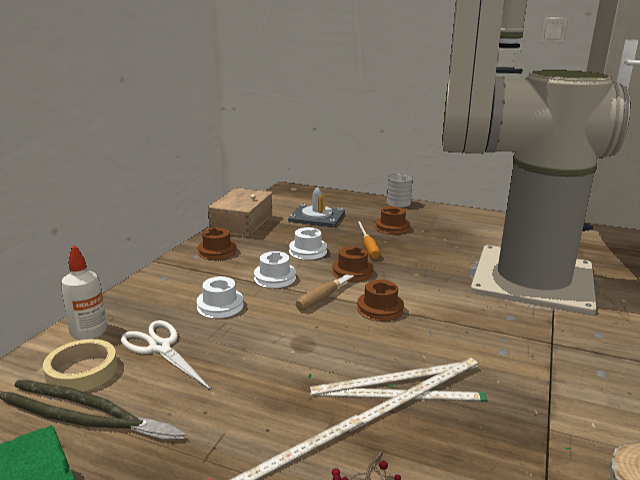

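The top view shows three silver pulleys at (197,217), (260,235) and (325,239), four brown look-alikes, and the stand at (416,210). I'll enlarge the silver ones and the stand.

```bash
python3 - <<'E'
import cv2,numpy as np
im=cv2.imread("pics/top0.png")
t=[cv2.resize(im[y-32:y+32,x-32:x+32],(400,300) if 0 else (300,300),interpolation=cv2.INTER_CUBIC) for x,y in((197,217),(260,235),(325,239),(416,210))]
cv2.imwrite("pics/crop0.png",np.vstack([np.hstack(t[:2]),np.hstack(t[2:])]))
E
```

```text
(no output)
```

View pics/crop0.png

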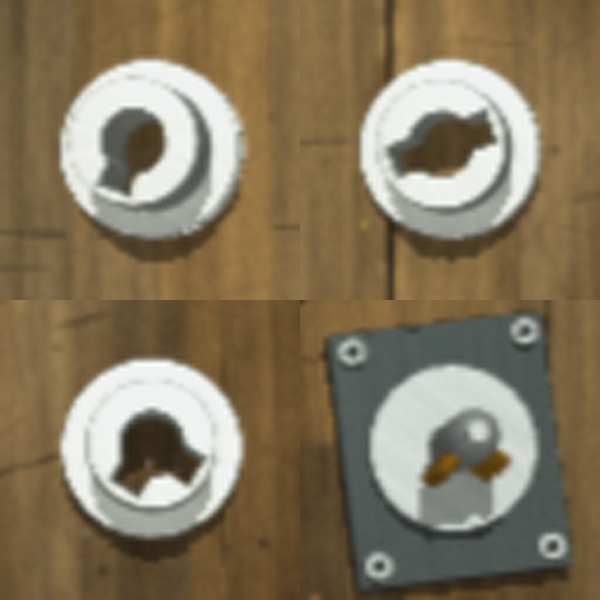

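Candidates are: (197,217) with one keyway (c), (260,235) with two opposite (b), and (325,239) with two at right angles. The last is silver, so it is pulley_a; the brown ones are decoys. The keys on the stand point to the lower left and lower right in the picture. Next I'll measure positions.

```bash
cat > h.py <<'E'
import cv2,numpy as np
from plant import robot
def ray(n,px,z):
    i=robot.camera_info(n);K=i["intrinsics"];E=i["extrinsics"];R=E[:3,:3];t=E[:3,3]
    px=np.atleast_2d(px).astype(float)
    d=np.c_[(px-K[:2,2])/K[0,0],np.ones(len(px))]*[1,-1,-1]
    d=d@R; c=-R.T@t
    return c+d*((z-c[2])/d[:,2])[:,None]
def circ(p):
    A=np.c_[2*p[:,:2],np.ones(len(p))];s=np.linalg.lstsq(A,(p[:,:2]**2).sum(1),rcond=None)[0]
    return s[:2],np.sqrt(s[2]+s[:2]@s[:2])
def proj(n,P):
    i=robot.camera_info(n);K=i["intrinsics"];E=i["extrinsics"]
    c=np.atleast_2d(P)@E[:3,:3].T+E[:3,3]; c=c*[1,-1,-1]
    return c[:,:2]/c[:,2:]*K[0,0]+K[:2,2]
E
python3 - <<'E'
from h import *
im=cv2.imread("pics/top0.png");hsv=cv2.cvtColor(im,cv2.COLOR_BGR2HSV)
def blobs(mask,x,y,r,minA):
    m=np.zeros_like(mask);m[y-r:y+r,x-r:x+r]=mask[y-r:y+r,x-r:x+r]
    cs,_=cv2.findContours(m,cv2.RETR_LIST,cv2.CHAIN_APPROX_NONE)
    return [c[:,0] for c in cs if cv2.contourArea(c)>minA]
silver=((hsv[...,1]<40)&(hsv[...,2]>120)).astype(np.uint8)
for x,y in((325,239),(260,235),(197,217)):
    for c in blobs(silver,x,y,30,40):
        p=ray("top",c,.046); q=ray("top",c,.012)
        print("contour",len(c),"A",cv2.contourArea(c),"circ16",circ(q),"circ46",circ(p),c.mean(0))
white=((hsv[...,1]<60)&(hsv[...,2]>190)).astype(np.uint8)
# bore of a : dark within
c=[c for c in blobs(silver,325,239,30,40)]
for b in c:
    p=ray("top",b,.046)[:,:2]
    if len(b)<150 and cv2.contourArea(b)<700: print(b.tolist())
print("stand")
for c in blobs(((hsv[...,1]<45)&(hsv[...,2]>150)).astype(np.uint8),416,210,32,8):
    p=ray("top",c,.02);print(len(c),circ(p),c.mean(0),p.mean(0))
br=((hsv[...,1]>120)&(hsv[...,2]>60)).astype(np.uint8)
for c in blobs(br,416,212,14,4):
    print("brass",cv2.contourArea(c),c.mean(0),ray("top",c,.06).mean(0))
E
python3 - <<'E'
import cv2,numpy as np
im=cv2.imread("pics/side0.png")
t=[cv2.resize(im[y-35:y+35,x-35:x+35],(400,400),interpolation=cv2.INTER_CUBIC) for x,y in((308,243),(317,205))]
cv2.imwrite("pics/crop1.png",np.hstack(t))
E
```

```text
contour 55 A 231.5 circ16 (array([0.45867781, 0.05776785]), np.float64(0.019034412203570196)) circ46 (array([0.45655345, 0.05820487]), np.float64(0.018448334009131907)) [325.47272727 239.43636364]
contour 108 A 1104.0 circ16 (array([0.46176671, 0.05892022]), np.float64(0.04068212271670092)) circ46 (array([0.45954724, 0.05932175]), np.float64(0.039429501686275056)) [324.72222222 237.98148148]
contour 56 A 236.0 circ16 (array([0.47438513, 0.20425353]), np.float64(0.019961696997413295)) circ46 (array([0.47177714, 0.20018019]), np.float64(0.019347067283122348)) [257.94642857 233.19642857]
contour 108 A 1088.0 circ16 (array([0.4718123 , 0.20070619]), np.float64(0.04053045012981914)) circ46 (array([0.46928353, 0.19674207]), np.float64(0.039282499167212194)) [259.25       234.66666667]
contour 57 A 91.5 circ16 (array([0.50936543, 0.33440414]), np.float64(0.023365158913934005)) circ46 (array([0.50568038, 0.3263234 ]), np.float64(0.022645735061879186)) [203.38596491 221.9122807 ]
contour 48 A 191.0 circ16 (array([0.51317335, 0.34707292]), np.float64(0.01740532627700514)) circ46 (array([0.5093
[... 1073 characters left out ...]
0.02      ]
11 (array([ 0.47445462, -0.18197248]), np.float64(0.004455424225938948)) [437.18181818 230.18181818] [ 0.4742836  -0.18213442  0.02      ]
14 (array([ 0.47467378, -0.18239651]), np.float64(0.00497256270132931)) [437.35714286 230.        ] [ 0.47466885 -0.18251862  0.02      ]
12 (array([ 0.52866137, -0.15046163]), np.float64(0.00455647223341345)) [421.66666667 205.33333333] [ 0.52837113 -0.15016722  0.02      ]
160 (array([ 0.52019763, -0.13797582]), np.float64(0.032883425172389104)) [417.30625 210.3125 ] [ 0.51779243 -0.14056736  0.02      ]
brass 21.0 [414.  213.5] [ 0.50658194 -0.12584146  0.06      ]
brass 16.0 [424.         212.78571429] [ 0.50773275 -0.14652587  0.06      ]
```

View pics/crop1.png

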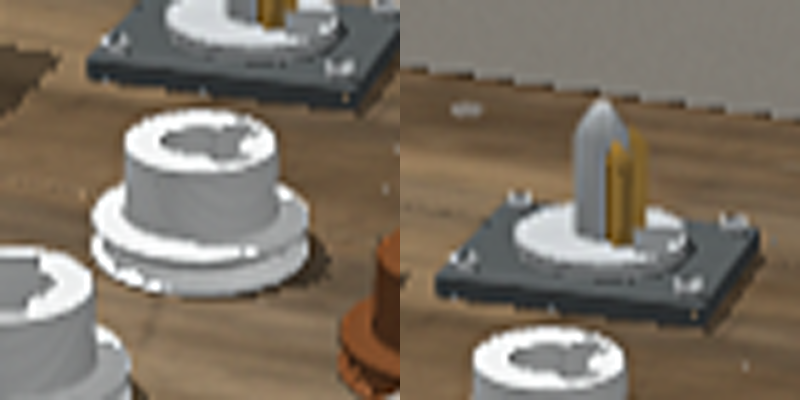

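```bash
python3 - <<'E'
from h import *
im=cv2.imread("pics/top0.png");hsv=cv2.cvtColor(im,cv2.COLOR_BGR2HSV)
m=((hsv[...,1]<45)&(hsv[...,2]>125)).astype(np.uint8);mm=np.zeros_like(m);mm[175:248,380:450]=m[175:248,380:450]
mm=cv2.morphologyEx(mm,cv2.MORPH_CLOSE,np.ones((3,3),np.uint8))
cs,_=cv2.findContours(mm,cv2.RETR_EXTERNAL,cv2.CHAIN_APPROX_NONE)
for c in cs:
    if cv2.contourArea(c)>8:
        h=cv2.convexHull(c)[:,0];p=ray("top",h,.02);print(cv2.contourArea(c),circ(p),np.array(cv2.minEnclosingCircle(c)[0]),ray("top",cv2.minEnclosingCircle(c)[0],.014))
print("tip",ray("top",[421.9,205.3],.078))
# side: shaft tip px
x,y=317-35+602/400*70-70,205-35+98/400*70
print("side tip px",x,y,ray("side",[x,y],.078))
for c in ([.52,-.14],[.518,-.14]):
    print(proj("top",[c+[.02],c+[.078]]),proj("side",[c+[.02],c+[.078]]))
# pulley a boss top: white top face
m=((hsv[...,1]<45)&(hsv[...,2]>120)).astype(np.uint8)
L=np.array([[316,245],[317,246],[318,246],[319,247],[320,248],[321,248],[322,248]]);R=np.array([[336,240],[336,241],[336,242],[335,243],[334,244],[334,245],[333,246]])
l=ray("top",L,.046).mean(0);r=ray("top",R,.046).mean(0);d=r-l
print(l,r,"yaw a",np.degrees(np.arctan2(d[1],d[0]))-135+360)
mid=(l+r)/2; n=np.array([d[1],-d[0],0])/np.linalg.norm(d); print("d",np.linalg.norm(d),"center a",mid-n*np.linalg.norm(d)/2,mid+n*np.linalg.norm(d)/2)
print(proj("top",[[.461,.059,.016],[.461,.059,.046]]),proj("side",[[.461,.059,.046]]))
s=robot.read_state();print(cv2.Rodrigues(s["orientation"])[0].round(4))
E
```

```text
21.0 (array([ 0.46653421, -0.10342641]), np.float64(0.006082402073746222)) [400.5 234.5] [[ 0.46663833 -0.10437786  0.014     ]]
18.5 (array([ 0.47513524, -0.18251287]), np.float64(0.00584868261881669)) [437.5 229.5] [[ 0.47621004 -0.18424475  0.014     ]]
948.5 (array([ 0.52086101, -0.13841975]), np.float64(0.038115464410143095)) [416.47253418 208.56044006] [[ 0.52230584 -0.14002579  0.014     ]]
19.5 (array([ 0.56599424, -0.09290923]), np.float64(0.005902507982789279)) [394.5 188.5] [[ 0.56672465 -0.09352767  0.014     ]]
18.0 (array([ 0.5741647 , -0.17233402]), np.float64(0.00559689659412777)) [431.5 184. ] [[ 0.57517336 -0.17367154  0.014     ]]
tip [[ 0.52109351 -0.13889035  0.078     ]]
side tip px 317.35 187.15 [[ 0.51866128 -0.13926544  0.078     ]]
[[417.01505886 209.28530015]
 [422.45855339 205.82551034]] [[316.75189512 209.17893828]
 [316.95736946 186.99640628]]
[[417.03602684 210.21144386]
 [422.48110076 206.80303092]] [[317.49455382 209.29009195]
 [317.71225531 187.09852012]]
[0.44106339 0.07197828 0.046     ] [0.44866376 0.03857303 0.046     ] yaw a 147.81775071401302
d 0.034258967261943 center a [0.4615662  0.05907584 0.046     ] [0.42816095 0.05147547 0.046     ]
[[324.88073154 238.21166517]
 [325.03465243 237.28522224]] [[307.33060153 231.17216294]]
[[ 9.644e-01  2.646e-01 -3.000e-04]
 [ 2.646e-01 -9.644e-01  1.500e-03]
 [ 1.000e-04 -1.600e-03 -1.000e+00]]
```

Call:
send_rows([
  {"dx": 2, "dy": 2.5},
  {"dx": 2, "dy": 2.5},
  {"dx": 2, "dy": 2.5},
  {"dx": 2, "dy": 3},
  {"dx": 2, "dy": 3},
  {"dx": 2, "dy": 3},
  {"dx": 2, "dy": 3},
  {"dx": 2, "dy": 3},
  {"dx": 2, "dy": 3},
  {"dx": 2, "dy": 3},
  {"dx": 2, "dy": 3},
  {"dx": 2, "dy": 3},
  {"dx": 2, "dy": 3},
  {"dx": 2, "dy": 3},
  {"dx": 2, "dy": 3},
  {"dx": 0, "dy": 3},
  {"dy": 3},
  {"dy": 3},
  {"dy": 3},
  {"dy": 3},
], newtons=40)

```text
schema error: expected keys wx, wy, wz, dx, dy, dz, fingers
```

Call:
send_rows([
  {"wx": 0, "wy": 0, "wz": 0, "dx": 2, "dy": 2.5, "dz": 0, "fingers": 0},
  {"wx": 0, "wy": 0, "wz": 0, "dx": 2, "dy": 2.5, "dz": 0, "fingers": 0},
  {"wx": 0, "wy": 0, "wz": 0, "dx": 2, "dy": 3, "dz": 0, "fingers": 0},
  {"wx": 0, "wy": 0, "wz": 0, "dx": 2, "dy": 3, "dz": 0, "fingers": 0},
  {"wx": 0, "wy": 0, "wz": 0, "dx": 2, "dy": 3, "dz": 0, "fingers": 0},
  {"wx": 0, "wy": 0, "wz": 0, "dx": 2, "dy": 3, "dz": 0, "fingers": 0},
  {"wx": 0, "wy": 0, "wz": 0, "dx": 2, "dy": 3, "dz": 0, "fingers": 0},
  {"wx": 0, "wy": 0, "wz": 0, "dx": 2, "dy": 3, "dz": 0, "fingers": 0},
  {"wx": 0, "wy": 0, "wz": 0, "dx": 2, "dy": 3, "dz": 0, "fingers": 0},
  {"wx": 0, "wy": 0, "wz": 0, "dx": 2, "dy": 3, "dz": 0, "fingers": 0},
  {"wx": 0, "wy": 0, "wz": 0, "dx": 2, "dy": 3, "dz": 0, "fingers": 0},
  {"wx": 0, "wy": 0, "wz": 0, "dx": 2, "dy": 3, "dz": 0, "fingers": 0},
  {"wx": 0, "wy": 0, "wz": 0, "dx": 2, "dy": 3, "dz": 0, "fingers": 0},
  {"wx": 0, "wy": 0, "wz": 0, "dx": 2, "dy": 3, "dz": 0, "fingers": 0},
  {"wx": 0, "wy": 0, "wz": 0, "dx": 2, "dy": 3, "dz": 0, "fingers": 0},
], newtons=40)

```text
t: 1.35
tool_pos: [0.4599, -0.1179, 0.2097]
orientation: [-3.106, -0.399, 0.008]
force: [0.4, -1.2, -0.2]
opening: 0.093
```

Call:
send_rows([
  {"wx": 0, "wy": 0, "wz": 0, "dx": 0, "dy": 3, "dz": -0.5, "fingers": 0},
  {"wx": 0, "wy": 0, "wz": 0, "dx": 0, "dy": 3, "dz": -0.5, "fingers": 0},
  {"wx": 0, "wy": 0, "wz": 0, "dx": 0, "dy": 3, "dz": -2, "fingers": 0},
  {"wx": 0, "wy": 0, "wz": 0, "dx": 0, "dy": 3, "dz": -2, "fingers": 0},
  {"wx": 0, "wy": 0, "wz": 0, "dx": 0, "dy": 3, "dz": -2, "fingers": 0},
  {"wx": 0, "wy": 0, "wz": 0, "dx": 0, "dy": 2, "dz": -2, "fingers": 0},
  {"wx": 0, "wy": 0, "wz": 0, "dx": 0, "dy": 0, "dz": 0, "fingers": 0},
  {"wx": 0, "wy": 0, "wz": 0, "dx": 0, "dy": 0, "dz": 0, "fingers": 0},
])

```text
t: 2.02
tool_pos: [0.4599, 0.0669, 0.1152]
orientation: [-3.104, -0.412, 0.008]
force: [0.3, -0.6, 1.0]
opening: 0.0929
```

```bash
python3 - <<'E'
from h import *
s=robot.read_state();print(s["tool_pos"],cv2.Rodrigues(s["orientation"])[0].round(4))
im=robot.read_camera("side");cv2.imwrite("pics/side1.png",im[:,:,::-1])
E
```

```text
[0.45986005 0.06690705 0.11520368] [[ 0.9654  0.2608 -0.0062]
 [ 0.2608 -0.9653  0.0097]
 [-0.0034 -0.011  -0.9999]]
```

View pics/side1.png

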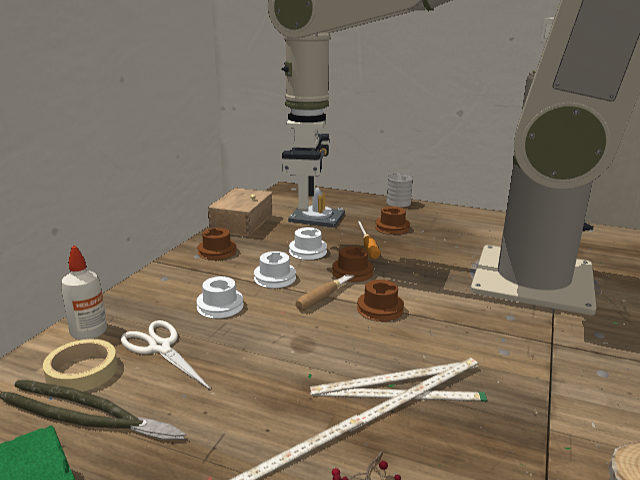

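The arm hovers above the silver pulley at side (308,243). I'll take out the small tilt and the 8 mm y overshoot, then descend.

Call:
send_rows([
  {"wx": -0.01, "wy": -0.006, "wz": 0, "dx": 0.16, "dy": -0.79, "dz": 0, "fingers": 0},
  {"wx": 0, "wy": 0, "wz": 0, "dx": 0, "dy": 0, "dz": -1.5, "fingers": 0},
  {"wx": 0, "wy": 0, "wz": 0, "dx": 0, "dy": 0, "dz": -1.5, "fingers": 0},
  {"wx": 0, "wy": 0, "wz": 0, "dx": 0, "dy": 0, "dz": 0, "fingers": 0},
])

```text
t: 2.4
tool_pos: [0.4653, 0.0527, 0.0893]
orientation: [3.11, 0.406, 0.012]
force: [-0.7, -0.5, -1.3]
opening: 0.0928
```

Call:
send_rows([
  {"wx": 0, "wy": 0, "wz": 0, "dx": -0.38, "dy": 0.63, "dz": -0.5, "fingers": 0},
  {"wx": 0, "wy": 0, "wz": 0, "dx": 0, "dy": 0, "dz": 0, "fingers": 0},
  {"wx": 0, "wy": 0, "wz": 0, "dx": 0, "dy": 0, "dz": 0, "fingers": 0},
])

```text
t: 2.65
tool_pos: [0.4634, 0.0562, 0.0872]
orientation: [3.109, 0.399, 0.018]
force: [0.6, 0.5, 0.1]
opening: 0.0923
```

```bash
python3 - <<'E'
from h import *
s=robot.read_state();print(s["tool_pos"],s["dq"],cv2.Rodrigues(s["orientation"])[0].round(4)[:,2])
E
```

```text
[0.46343704 0.05623529 0.08718152] [-0.00524476 -0.01129513  0.00607134  0.00367754  0.00657536  0.00799043] [ 0.0121 -0.0052 -0.9999]
```

Call:
send_rows([
  {"wx": 0.005, "wy": 0.012, "wz": 0, "dx": -0.2, "dy": 0.28, "dz": -1, "fingers": 0},
  {"wx": 0, "wy": 0, "wz": 0, "dx": -0.08, "dy": 0.1, "dz": -1, "fingers": 0},
  {"wx": 0, "wy": 0, "wz": 0, "dx": 0, "dy": 0, "dz": -1, "fingers": 0},
  {"wx": 0, "wy": 0, "wz": 0, "dx": 0, "dy": 0, "dz": 0, "fingers": 0},
  {"wx": 0, "wy": 0, "wz": 0, "dx": 0, "dy": 0, "dz": 0, "fingers": 0},
])

```text
t: 3.07
tool_pos: [0.4618, 0.0601, 0.0562]
orientation: [3.116, 0.399, 0.004]
force: [0.1, 0.3, 0.2]
opening: 0.0927
```

```bash
python3 - <<'E'
from h import *
s=robot.read_state();print(s["tool_pos"],s["dq"],cv2.Rodrigues(s["orientation"])[0].round(4)[:,2])
E
```

```text
[0.46177202 0.06012735 0.05621359] [ 3.42732050e-03  2.30891157e-02  2.12917198e-02 -6.05721647e-05
 -1.64975155e-02 -1.51675005e-03] [ 2.4e-03  2.0e-04 -1.0e+00]
```

Aligned to about 1 mm. Now down to z ≈ 0.021.

Call:
send_rows([
  {"wx": 0, "wy": 0, "wz": 0, "dx": 0, "dy": -0.1, "dz": -1.2, "fingers": 0},
  {"wx": 0, "wy": 0, "wz": 0, "dx": 0, "dy": 0, "dz": -1.2, "fingers": 0},
  {"wx": 0, "wy": 0, "wz": 0, "dx": 0, "dy": 0, "dz": -0.8, "fingers": 0},
  {"wx": 0, "wy": 0, "wz": 0, "dx": 0, "dy": 0, "dz": 0, "fingers": 0},
  {"wx": 0, "wy": 0, "wz": 0, "dx": 0, "dy": 0, "dz": 0, "fingers": 0},
])

```text
t: 3.48
tool_pos: [0.4616, 0.0593, 0.0227]
orientation: [3.116, 0.401, 0.002]
force: [0.3, -0.1, 0.4]
opening: 0.0929
```

Call:
send_rows([
  {"wx": 0, "wy": 0, "wz": 0, "dx": 0, "dy": 0, "dz": -0.2, "fingers": 0},
  {"wx": 0, "wy": 0, "wz": 0, "dx": 0, "dy": 0, "dz": 0, "fingers": 255},
  {"wx": 0, "wy": 0, "wz": 0, "dx": 0, "dy": 0, "dz": 0, "fingers": 255},
  {"wx": 0, "wy": 0, "wz": 0, "dx": 0, "dy": 0, "dz": 0, "fingers": 255},
  {"wx": 0, "wy": 0, "wz": 0, "dx": 0, "dy": 0, "dz": 0, "fingers": 255},
  {"wx": 0, "wy": 0, "wz": 0, "dx": 0, "dy": 0, "dz": 0, "fingers": 255},
  {"wx": 0, "wy": 0, "wz": 0, "dx": 0, "dy": 0, "dz": 0, "fingers": 255},
  {"wx": 0, "wy": 0, "wz": 0, "dx": 0, "dy": 0, "dz": 0, "fingers": 255},
])

```text
t: 4.15
tool_pos: [0.4634, 0.0595, 0.0232]
orientation: [3.115, 0.401, 0.008]
force: [0.2, 0.1, -2.1]
opening: 0.0576
```

Gripped at 57.6 mm, which matches the 58 mm boss. Lifting.

Call:
send_rows([
  {"wx": 0, "wy": 0, "wz": 0, "dx": 0, "dy": 0, "dz": 1, "fingers": 255},
  {"wx": 0, "wy": 0, "wz": 0, "dx": 0, "dy": 0, "dz": 1.5, "fingers": 255},
  {"wx": 0, "wy": 0, "wz": 0, "dx": 0, "dy": 0, "dz": 2, "fingers": 255},
  {"wx": 0, "wy": 0, "wz": 0, "dx": 0, "dy": 0, "dz": 2, "fingers": 255},
  {"wx": 0, "wy": 0, "wz": 0, "dx": 0, "dy": 0, "dz": 2, "fingers": 255},
  {"wx": 0, "wy": 0, "wz": 0, "dx": 0, "dy": 0, "dz": 2, "fingers": 255},
  {"wx": 0, "wy": 0, "wz": 0, "dx": 0, "dy": 0, "dz": 1.5, "fingers": 255},
  {"wx": 0, "wy": 0, "wz": 0, "dx": 0, "dy": 0, "dz": 1.5, "fingers": 255},
  {"wx": 0, "wy": 0, "wz": 0, "dx": 0, "dy": 0, "dz": 0, "fingers": 255},
  {"wx": 0, "wy": 0, "wz": 0, "dx": 0, "dy": 0, "dz": 0, "fingers": 255},
])

```text
t: 4.98
tool_pos: [0.4577, 0.0594, 0.166]
orientation: [-3.116, -0.401, 0.004]
force: [0.0, 0.7, -3.2]
opening: 0.0575
```

```bash
python3 - <<'E'
from h import *
s=robot.read_state();print(s["tool_pos"],s["opening"],s["force"],cv2.Rodrigues(s["orientation"])[0].round(4))
im=robot.read_camera("side");cv2.imwrite("pics/side2.png",im[120:320,180:400,::-1].repeat(3,0).repeat(3,1))
E
```

```text
[0.4576544  0.0593576  0.16597934] 0.05748657181698757 [ 0.00596159  0.72237027 -3.19997128] [[ 9.674e-01  2.532e-01 -2.700e-03]
 [ 2.532e-01 -9.674e-01 -1.000e-04]
 [-2.600e-03 -6.000e-04 -1.000e+00]]
```

View pics/side2.png

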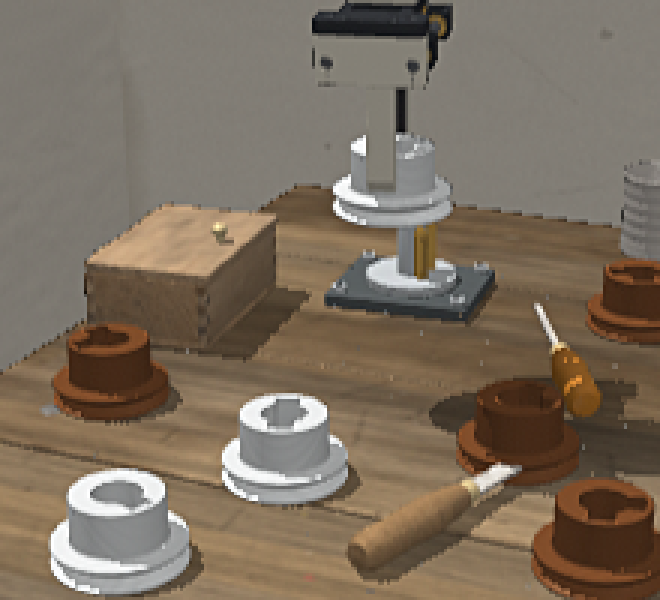

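Call:
send_rows([
  {"wx": 0, "wy": 0, "wz": -0.02, "dx": 0.5, "dy": -1, "dz": 0, "fingers": 255},
  {"wx": 0, "wy": 0, "wz": -0.02, "dx": 0.8, "dy": -2, "dz": 0, "fingers": 255},
  {"wx": 0, "wy": 0, "wz": -0.02, "dx": 1, "dy": -2.5, "dz": 0, "fingers": 255},
  {"wx": 0, "wy": 0, "wz": -0.02, "dx": 1, "dy": -2.5, "dz": 0, "fingers": 255},
  {"wx": 0, "wy": 0, "wz": -0.02, "dx": 1, "dy": -2.5, "dz": 0, "fingers": 255},
  {"wx": 0, "wy": 0, "wz": -0.02, "dx": 0.8, "dy": -2.5, "dz": 0, "fingers": 255},
  {"wx": 0, "wy": 0, "wz": -0.02, "dx": 0.5, "dy": -2, "dz": 0, "fingers": 255},
  {"wx": 0, "wy": 0, "wz": 0, "dx": 0.2, "dy": -1.5, "dz": 0, "fingers": 255},
  {"wx": 0, "wy": 0, "wz": 0, "dx": 0.1, "dy": -1, "dz": 0, "fingers": 255},
  {"wx": 0, "wy": 0, "wz": 0, "dx": 0, "dy": 0, "dz": 0, "fingers": 255},
  {"wx": 0, "wy": 0, "wz": 0, "dx": 0, "dy": 0, "dz": 0, "fingers": 255},
])

```text
t: 5.95
tool_pos: [0.5111, -0.1278, 0.1503]
orientation: [-3.131, -0.16, 0.037]
force: [-0.1, -0.3, -3.0]
opening: 0.057
```

```bash
python3 - <<'E'
from h import *
s=robot.read_state();print(s["tool_pos"],s["opening"],s["force"],cv2.Rodrigues(s["orientation"])[0].round(4))
E
```

```text
[ 0.5110648  -0.1277727   0.15027534] 0.05704062863354245 [-0.05079342 -0.32718702 -3.02061193] [[ 0.9945  0.1019 -0.0236]
 [ 0.1021 -0.9948  0.0052]
 [-0.023  -0.0076 -0.9997]]
```

Call:
send_rows([
  {"wx": -0.005, "wy": -0.02, "wz": 0.015, "dx": 0.6, "dy": -0.6, "dz": 0, "fingers": 255},
  {"wx": 0, "wy": 0, "wz": 0, "dx": 0.6, "dy": -0.5, "dz": 0, "fingers": 255},
  {"wx": 0, "wy": 0, "wz": 0, "dx": 0, "dy": 0, "dz": 0, "fingers": 255},
  {"wx": 0, "wy": 0, "wz": 0, "dx": 0, "dy": 0, "dz": 0, "fingers": 255},
])

```text
t: 6.28
tool_pos: [0.5234, -0.1372, 0.149]
orientation: [-3.135, -0.19, 0.005]
force: [0.2, -0.3, -2.3]
opening: 0.0573
```

```bash
python3 - <<'E'
from h import *
s=robot.read_state();print(s["tool_pos"],s["opening"],s["force"],cv2.Rodrigues(s["orientation"])[0].round(4))
for n in ("side","top"):
    im=robot.read_camera(n)[:,:,::-1];cv2.imwrite(f"pics/{n}3.png",im)
a=cv2.imread("pics/side3.png")[110:260,250:400];b=cv2.imread("pics/top3.png")[130:280,340:490]
cv2.imwrite("pics/c3.png",cv2.resize(np.hstack([a,b]),(800,400),interpolation=cv2.INTER_CUBIC))
E
```

```text
[ 0.52344442 -0.13718801  0.14896643] 0.05730337415010478 [ 0.18581536 -0.30104    -2.27024783] [[ 9.927e-01  1.209e-01 -3.300e-03]
 [ 1.209e-01 -9.927e-01  9.000e-04]
 [-3.200e-03 -1.300e-03 -1.000e+00]]
```

View pics/c3.png

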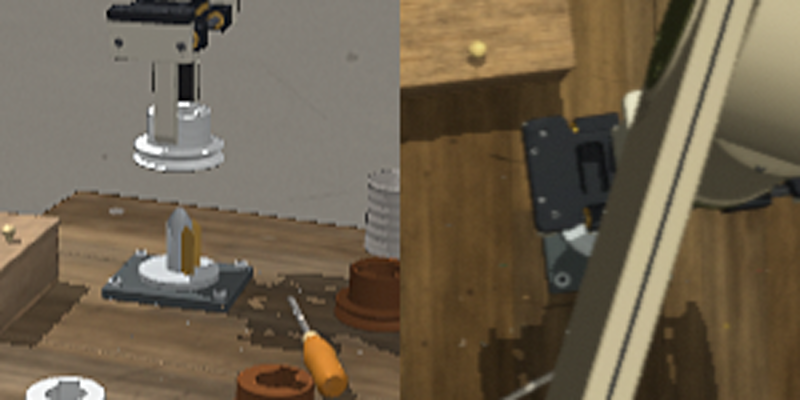

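The side view shows the pulley level above the shaft, while the arm hides it in the top view. I'll measure its lateral offset from the shaft in the side image.

```bash
cat > m.py <<'E'
from h import *
import sys
im=cv2.imread(sys.argv[1]);hsv=cv2.cvtColor(im,cv2.COLOR_BGR2HSV)
s=robot.read_state();p=s["tool_pos"]
r0,r1=map(int,sys.argv[2:4])
for r in range(r0,r1):
    row=(hsv[r,280:355,1]<40)&(hsv[r,280:355,2]>118)
    k=np.where(row)[0]
    if len(k): print(r,k[0]+280,k[-1]+280,(k[0]+k[-1])/2+280)
u=p[2]-.0232
for off in (0,-.002): print("expected",proj("side",[[p[0]+off,p[1],u],[p[0]+off,p[1],u+.016],[.5208,-.1385,.07]]).round(1).tolist())
E
python3 m.py pics/side3.png 160 178
```

```text
160 280 354 317.0
161 280 354 317.0
162 280 354 317.0
163 280 354 317.0
164 280 354 317.0
165 280 354 317.0
166 280 354 317.0
167 280 354 317.0
168 280 354 317.0
169 280 354 317.0
170 280 354 317.0
171 280 354 317.0
172 280 354 317.0
173 280 354 317.0
174 280 354 317.0
175 280 354 317.0
176 280 354 317.0
177 280 354 317.0
expected [[315.4, 168.3], [315.4, 161.8], [316.4, 190.2]]
expected [[316.1, 168.4], [316.2, 161.9], [316.4, 190.2]]
```

Grey wall falls inside the mask, so I'll use a brighter threshold.

```bash
python3 - <<'E'
from h import *
g=cv2.imread("pics/side3.png",0).astype(int)
for r in (162,165,168,171): print(r,g[r,296:340].tolist())
for r in (190,195,200): print(r,g[r,308:332].tolist())
E
```

```text
162 [126, 127, 126, 123, 117, 219, 255, 255, 255, 148, 133, 138, 101, 94, 96, 96, 97, 96, 97, 103, 124, 143, 140, 140, 139, 139, 138, 139, 138, 137, 134, 133, 125, 134, 168, 168, 138, 147, 124, 126, 126, 125, 128, 126]
165 [126, 126, 127, 122, 81, 197, 243, 247, 253, 255, 253, 240, 230, 222, 204, 154, 183, 138, 142, 141, 145, 144, 144, 146, 146, 147, 146, 149, 152, 154, 147, 159, 168, 168, 165, 164, 155, 140, 124, 126, 126, 126, 125, 126]
168 [127, 126, 124, 124, 217, 246, 174, 146, 128, 108, 93, 92, 98, 113, 130, 116, 127, 131, 136, 140, 144, 142, 141, 139, 139, 137, 130, 125, 117, 111, 100, 96, 104, 129, 161, 172, 170, 171, 122, 125, 126, 128, 127, 128]
171 [128, 127, 126, 124, 118, 73, 205, 237, 244, 210, 231, 236, 158, 162, 161, 166, 174, 176, 175, 176, 177, 178, 180, 182, 183, 185, 187, 183, 184, 184, 183, 187, 184, 177, 165, 138, 135, 123, 126, 128, 128, 128, 126, 127]
190 [80, 81, 80, 81, 81, 79, 90, 113, 125, 129, 142, 134, 98, 85, 89, 92, 93, 93, 93, 95, 95, 94, 95, 94]
195 [90, 88, 86, 86, 113, 113, 102, 113, 116, 121, 121, 84, 94, 115, 101, 101, 101, 92, 87, 88, 93, 94, 94, 96]
200 [121, 119, 116, 114, 124, 128, 121, 115, 117, 124, 74, 77, 77, 77, 77, 103, 99, 99, 99, 98, 98, 100, 100, 101]
```

The pulley sits at column 316.9 and the shaft at about 317, so they agree within 1 mm. Descending in steps.

Call:
send_rows([
  {"wx": 0, "wy": -0.003, "wz": 0, "dx": 0, "dy": -0.15, "dz": -1, "fingers": 255},
  {"wx": 0, "wy": 0, "wz": 0, "dx": 0, "dy": 0, "dz": -1, "fingers": 255},
  {"wx": 0, "wy": 0, "wz": 0, "dx": 0, "dy": 0, "dz": -0.8, "fingers": 255},
  {"wx": 0, "wy": 0, "wz": 0, "dx": 0, "dy": 0, "dz": 0, "fingers": 255},
  {"wx": 0, "wy": 0, "wz": 0, "dx": 0, "dy": 0, "dz": 0, "fingers": 255},
])

```text
t: 6.8
tool_pos: [0.523, -0.1375, 0.1178]
orientation: [-3.135, -0.193, 0.0]
force: [0.0, 0.8, -1.9]
opening: 0.0571
```

```bash
python3 - <<'E'
from h import *
s=robot.read_state();print(s["tool_pos"],s["opening"],s["force"],cv2.Rodrigues(s["orientation"])[0].round(4))
E
```

```text
[ 0.5230216  -0.13746381  0.11776924] 0.05713178011204397 [ 0.01095908  0.82530963 -1.85258906] [[ 9.925e-01  1.224e-01 -2.000e-04]
 [ 1.224e-01 -9.925e-01  1.100e-03]
 [-0.000e+00 -1.100e-03 -1.000e+00]]
```

Call:
send_rows([
  {"wx": 0, "wy": 0, "wz": 0, "dx": 0, "dy": -0.12, "dz": -0.8, "fingers": 255},
  {"wx": 0, "wy": 0, "wz": 0, "dx": 0, "dy": 0, "dz": -0.8, "fingers": 255},
  {"wx": 0, "wy": 0, "wz": 0, "dx": 0, "dy": 0, "dz": -0.8, "fingers": 255},
  {"wx": 0, "wy": 0, "wz": 0, "dx": 0, "dy": 0, "dz": -0.4, "fingers": 255},
  {"wx": 0, "wy": 0, "wz": 0, "dx": 0, "dy": 0, "dz": 0, "fingers": 255},
])

```text
t: 7.22
tool_pos: [0.5225, -0.1387, 0.0863]
orientation: [-3.134, -0.192, 0.002]
force: [-0.2, -0.0, -2.8]
opening: 0.0571
```

No contact (underside ≈ 0.063). Continuing past the key tips.

Call:
send_rows([
  {"wx": 0, "wy": 0, "wz": 0, "dx": 0, "dy": 0, "dz": -0.6, "fingers": 255},
  {"wx": 0, "wy": 0, "wz": 0, "dx": 0, "dy": 0, "dz": -0.6, "fingers": 255},
  {"wx": 0, "wy": 0, "wz": 0, "dx": 0, "dy": 0, "dz": -0.4, "fingers": 255},
  {"wx": 0, "wy": 0, "wz": 0, "dx": 0, "dy": 0, "dz": 0, "fingers": 255},
])

```text
t: 7.55
tool_pos: [0.5225, -0.1387, 0.0685]
orientation: [-3.134, -0.192, 0.002]
force: [0.3, 0.3, -1.9]
opening: 0.0574
```

```bash
python3 - <<'E'
from h import *
s=robot.read_state();print(s["tool_pos"],s["opening"],s["force"],s["wrist_torque"],cv2.Rodrigues(s["orientation"])[0].round(4)[:,2])
im=robot.read_camera("side");cv2.imwrite("pics/side4.png",im[130:250,240:400,::-1].repeat(4,0).repeat(4,1))
E
```

```text
[ 0.52250318 -0.13871117  0.06850261] 0.05739159393524124 [ 0.25603511  0.33403112 -1.85164854] [0.01950986 0.03716898 0.04665791] [-0.0012  0.0014 -1.    ]
```

View pics/side4.png

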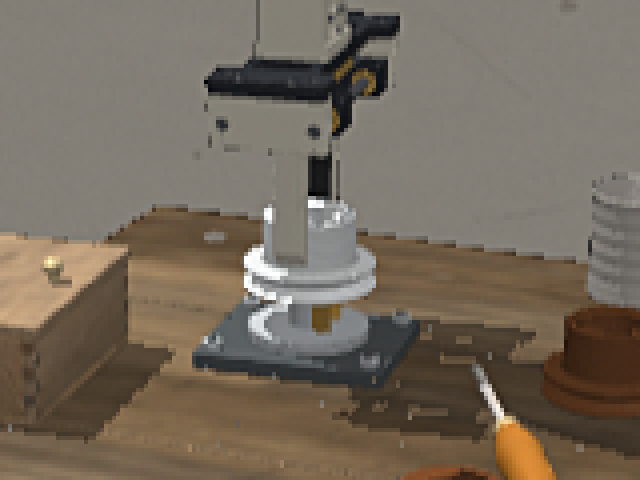

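The pulley is over the shaft and both keys with no force; key and shaft show below the rim at crop (320,315). Going to the shoulder (TCP ≈ 0.0435).

Call:
send_rows([
  {"wx": 0, "wy": 0, "wz": 0, "dx": 0, "dy": 0, "dz": -0.7, "fingers": 255},
  {"wx": 0, "wy": 0, "wz": 0, "dx": 0, "dy": 0, "dz": -0.7, "fingers": 255},
  {"wx": 0, "wy": 0, "wz": 0, "dx": 0, "dy": 0, "dz": -0.6, "fingers": 255},
  {"wx": 0, "wy": 0, "wz": 0, "dx": 0, "dy": 0, "dz": -0.25, "fingers": 255},
  {"wx": 0, "wy": 0, "wz": 0, "dx": 0, "dy": 0, "dz": 0, "fingers": 255},
])

```text
t: 8.02
tool_pos: [0.5233, -0.1389, 0.0448]
orientation: [-3.135, -0.192, -0.001]
force: [-0.6, 0.9, -2.8]
opening: 0.0571
```

Call:
send_rows([
  {"wx": 0, "wy": 0, "wz": 0, "dx": 0, "dy": 0, "dz": -0.15, "fingers": 255},
  {"wx": 0, "wy": 0, "wz": 0, "dx": 0, "dy": 0, "dz": 0, "fingers": 255},
])

```text
t: 8.18
tool_pos: [0.5234, -0.139, 0.0434]
orientation: [-3.135, -0.192, -0.001]
force: [1.2, -0.2, -2.6]
opening: 0.0571
```

Call:
send_rows([
  {"wx": 0, "wy": 0, "wz": 0, "dx": 0, "dy": 0, "dz": 0, "fingers": 0},
  {"wx": 0, "wy": 0, "wz": 0, "dx": 0, "dy": 0, "dz": 0, "fingers": 0},
  {"wx": 0, "wy": 0, "wz": 0, "dx": 0, "dy": 0, "dz": 0, "fingers": 0},
  {"wx": 0, "wy": 0, "wz": 0, "dx": 0, "dy": 0, "dz": 0, "fingers": 0},
  {"wx": 0, "wy": 0, "wz": 0, "dx": 0, "dy": 0, "dz": 0, "fingers": 0},
  {"wx": 0, "wy": 0, "wz": 0, "dx": 0, "dy": 0, "dz": 0, "fingers": 0},
])

```text
t: 8.68
tool_pos: [0.5255, -0.1398, 0.0456]
orientation: [3.135, 0.192, 0.008]
force: [-0.2, 0.4, 0.8]
opening: 0.0911
```

Call:
send_rows([
  {"wx": 0, "wy": 0, "wz": 0, "dx": 0, "dy": 0, "dz": 1, "fingers": 0},
  {"wx": 0, "wy": 0, "wz": 0, "dx": 0, "dy": 0, "dz": 1.5, "fingers": 0},
  {"wx": 0, "wy": 0, "wz": 0, "dx": 0, "dy": 0, "dz": 2, "fingers": 0},
  {"wx": 0, "wy": 0, "wz": 0, "dx": 0, "dy": 0, "dz": 2, "fingers": 0},
  {"wx": 0, "wy": 0, "wz": 0, "dx": 0, "dy": 0, "dz": 2, "fingers": 0},
  {"wx": 0, "wy": 0, "wz": 0, "dx": 0, "dy": 0, "dz": 2, "fingers": 0},
  {"wx": 0, "wy": 0, "wz": 0, "dx": 0, "dy": 0, "dz": 2, "fingers": 0},
  {"wx": 0, "wy": 0, "wz": 0, "dx": 0, "dy": -3, "dz": 1, "fingers": 0},
  {"wx": 0, "wy": 0, "wz": 0, "dx": 0, "dy": -3, "dz": 0, "fingers": 0},
  {"wx": 0, "wy": 0, "wz": 0, "dx": -1, "dy": -3, "dz": 0, "fingers": 0},
  {"wx": 0, "wy": 0, "wz": 0, "dx": -1, "dy": -3, "dz": 0, "fingers": 0},
  {"wx": 0, "wy": 0, "wz": 0, "dx": -1, "dy": -3, "dz": 0, "fingers": 0},
  {"wx": 0, "wy": 0, "wz": 0, "dx": -1, "dy": -3, "dz": 0, "fingers": 0},
  {"wx": 0, "wy": 0, "wz": 0, "dx": -1, "dy": -3, "dz": 0, "fingers": 0},
  {"wx": 0, "wy": 0, "wz": 0, "dx": 0, "dy": 0, "dz": 0, "fingers": 0},
  {"wx": 0, "wy": 0, "wz": 0, "dx": 0, "dy": 0, "dz": 0, "fingers": 0},
])

```text
t: 10.02
tool_pos: [0.472, -0.3577, 0.2025]
orientation: [3.127, 0.2, 0.021]
force: [0.8, -0.3, -0.2]
opening: 0.0932
```

```bash
python3 - <<'E'
from h import *
s=robot.read_state();print(s["t"],s["tool_pos"],s["opening"],s["force"])
for n in ("side","top"):
    im=robot.read_camera(n)[:,:,::-1];cv2.imwrite(f"pics/{n}5.png",im)
a=cv2.imread("pics/side5.png")[160:260,260:380];b=cv2.imread("pics/top5.png")[160:260,360:480]
cv2.imwrite("pics/c5.png",cv2.resize(np.hstack([a,b]),(800,333),interpolation=cv2.INTER_CUBIC))
E
```

```text
10.0167 [ 0.47201375 -0.35768664  0.20248702] 0.09316186707134028 [ 0.81030523 -0.33640644 -0.19191021]
```

View pics/c5.png

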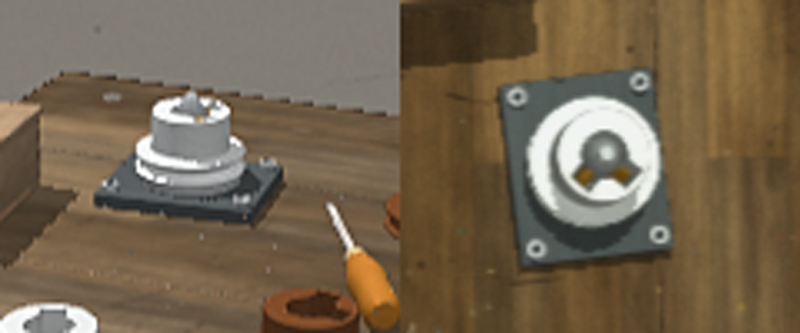

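View pics/top5.png

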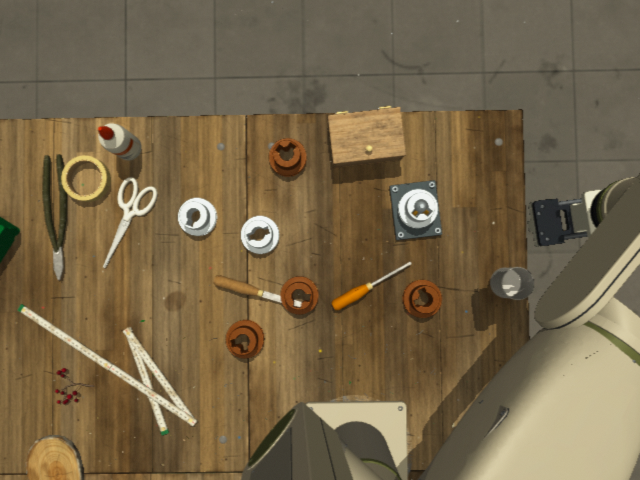

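The top view shows the pulley on the stand at (418,209) with a key in each keyway; pulleys b (260,235) and c (197,217) have not moved. One numeric check of the seating, then I hand in.

```bash
python3 - <<'E'
from h import *
im=cv2.imread("pics/top5.png");hsv=cv2.cvtColor(im,cv2.COLOR_BGR2HSV)
m=((hsv[...,1]<40)&(hsv[...,2]>120)).astype(np.uint8);mm=np.zeros_like(m);mm[185:235,392:444]=m[185:235,392:444]
for c in cv2.findContours(mm,cv2.RETR_EXTERNAL,cv2.CHAIN_APPROX_NONE)[0]:
    if cv2.contourArea(c)>500: h=cv2.convexHull(c)[:,0];print("top rim",circ(ray("top",h,.032)))
g=cv2.imread("pics/side5.png",0)
for r in (210,213,216,219,222): print(r,g[r,296:338].tolist())
print("col 317",[(r,int(g[r,312])) for r in range(196,230)])
a=np.linspace(0,2*np.pi,73)
for z in (.020,.024,.028):
  P=np.c_[.5205+.041*np.cos(a),-.1385+.041*np.sin(a),0*a+z];q=proj("side",P);print(z,"rim bottom lowest row",q[:,1].max().round(1))
E
```

```text
top rim (array([ 0.52189877, -0.13923097]), np.float64(0.04238782380147791))
210 [95, 94, 92, 86, 94, 255, 210, 209, 141, 138, 116, 104, 103, 114, 125, 141, 174, 184, 194, 210, 218, 218, 219, 215, 199, 185, 170, 127, 119, 117, 113, 125, 138, 170, 170, 172, 177, 106, 75, 96, 94, 93]
213 [93, 93, 94, 93, 92, 85, 68, 110, 227, 249, 163, 228, 241, 221, 161, 169, 172, 171, 171, 176, 176, 177, 179, 182, 179, 181, 182, 182, 182, 183, 187, 182, 168, 163, 143, 103, 54, 53, 56, 56, 54, 84]
216 [95, 94, 95, 95, 94, 95, 93, 91, 98, 80, 91, 100, 102, 103, 100, 93, 98, 101, 102, 107, 110, 108, 105, 107, 104, 100, 101, 98, 111, 111, 114, 116, 100, 92, 69, 52, 55, 56, 57, 58, 55, 56]
219 [71, 76, 80, 82, 85, 84, 85, 90, 95, 95, 98, 100, 102, 103, 100, 101, 73, 79, 76, 76, 76, 76, 76, 75, 54, 76, 45, 71, 48, 73, 73, 74, 72, 75, 166, 126, 126, 187, 171, 91, 99, 91]
222 [45, 42, 44, 44, 42, 42, 45, 47, 47, 48, 48, 46, 47, 47, 48, 48, 47, 46, 45, 44, 45, 43, 45, 50, 56, 60, 69, 74, 78, 82, 84, 82, 84, 86, 88, 77, 83, 85, 74, 59, 47, 43]
col 317 [(196, 231), (197, 110), (198, 124), (199, 129), (200, 128), (201, 129), (202, 130), (203, 129), (204, 129), (205, 125), (206, 117), (207, 188), (208, 250), (209, 246), (210, 174), (211, 103), (212, 159), (213, 172), (214, 169), (215, 138), (216, 98), (217, 111), (218, 90), (219, 73), (220, 93), (221, 61), (222, 47), (223, 48), (224, 47), (225, 72), (226, 91), (227, 86), (228, 84), (229, 84)]
0.02 rim bottom lowest row 215.2
0.024 rim bottom lowest row 213.7
0.028 rim bottom lowest row 212.1
```

```bash
python3 -c "
from plant import robot
print(robot.close_job())"
```

```text
the job is handed in; nothing more can be done
None
```

I put the silver pulley with two keyways at right angles (pulley_a, top view (325,239)) on the shaft, let go of it, moved the arm clear and handed the job in at about 10 s.

Last checks, all from the camera images:
- **Seating:** the rim's lowest edge is at side-view row 215, against 215.2 expected for an underside at the shoulder, 20 mm up. I saw no tilt.
- **Centring:** the pulley axis measures (0.522, -0.139) and the shaft axis (0.521, -0.1385), so they agree to about 1.5 mm.
- **Keys:** both keys show inside their keyways. I did not measure the final angle in numbers.
- **Other pulleys:** pulleys b and c appear in the same pixels as at the start.
- **Forces:** the force readings, taken at the end of each move, stayed under about 4 N, and nothing caught on the way down.

No check failed. The two ways I measured the keys' direction differed by about 3° (138° from the brass keys, 141° from the base-plate screws). I used 140°, which was well inside the clearance.

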